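# Refit the return spring on a tray sealer's guide post

## Robot

A 6-joint arm with a two-finger parallel gripper is mounted at the origin on a cart in front of the work surface, level with it; the furniture and walls round the work are solid. World frame = base frame: x ahead of the robot, y to its left, z up, the work surface at z = 0. Lengths are in m, angles in degrees, forces in N, time in s.
With the tool pointing down it reaches from about 0.325 to 0.875 m from the base axis. Payload 4.4 kg.
Tool frame: the origin (TCP) lies on the front face of the gripper's body, between the roots of the fingers; the fingertips stand 73 mm ahead of it and the grasp point (between the pads) lies manip.grasp_offset ahead of it (manip.grasp_offset is the distance from the TCP to the grasp point, in m); z points along the fingers, y is the line along which they close (so a half turn about z gives the same grasp; the last joint's range is limited). The gripper opens to 85 mm and grips with 20 to 120 N. Pads are 22 mm wide; open, the fingers measure 114 mm over their backs; the gripper's body (76 mm by 85 mm) begins 54 mm behind the grasp point. The pads swing forward as they close: fully open they stand 13 mm farther back than shut.
Start: joints at [-76.748, 11.837, 88.321, -0, 79.842, -8.623], TCP at [0.214, -0.534, 0.304] pointing down, gripper open.
Joint ranges: [-156.59, 156.59], [-49.26, 127.26], [12.9, 141.05], [-63.56, 243.56], [4.71, 150.69], [-161.64, 161.64]. Speed limits (degrees/s): [159.86, 159.86, 180, 180, 180, 180].

## Interface

Orientations are given as [roll, pitch, yaw] about the fixed x, y, z axes, in that order (R = Rz(yaw) Ry(pitch) Rx(roll)).
In Python, from bench import monitor, grab_frame, ticket, manip gives the robot as it stands.
- The arm moves only by the tool send_rows, never from a script. Its argument "commands" is one flat list of numbers, 5 for each row, row after row: the opening, from -1 (shut) to 1 (fully open), then the shift along the tool's x, y, z in mm, then the turn about the tool's z in rad. In form: [claw, dx, dy, dz, roll, claw, dx, dy, dz, roll, ...]. A call has 1 to 12 rows; each row is the pose to reach, as a shift and turn from the pose commanded when the call began, along the tool's axes at that moment; what a row does not reach only later rows make up. A row lasts 1/8 s, in which the tool goes at most 62.5 mm and 10.7 degrees, less where a joint would pass 70% of its speed; a pose out of reach is approached as far as the arm can. A call with a gripper value outside its range is refused whole. The fingers move at their own pace and stop on an object; the grip force is fixed at half the most. Time passes only in rows, so rows that repeat a pose let the fingers close. It gives the time, the measured TCP pose, the force, the opening and the grip force at its end, in the units of the state.
- monitor.state(): the state, without advancing time (a new reading comes with each control period).
- grab_frame(name): name is "side" or "top"; returns a dict with "color" (384x512x3 uint8, red, green, blue), "depth" (384x512 float32, m along the optical axis (not along the pixel's ray), 0 where there is no reading), "vfov" (degrees; the focal length in pixels is half the picture's height over the tangent of half this angle, whatever the lens; pixels are square), "cx", "cy" (the principal point, pixels), "R" (3x3) and "t" (3): a world point X has camera coordinates R X + t. Camera axes: x right, y down, z forward; pixel columns grow to the right and rows downward; lengths in m; the calibration is good to about 2 mm. A picture is of the moment at which its call begins.
- ticket.hand_in(): hands the job in; it is judged then, once.
The state is a dict: "time_s": time; "qpos": joint angles; "joint_velocities": joint speeds; "tau": joint torques, N m; "tcp_pos": TCP position; "eef_rot": TCP orientation; "ft_force": force on the tool from outside, world axes, zero at the start; "ft_torque": the same for the moment, N m; "gripper_width": finger opening in m; "gripper_force": force on a finger pad.
Only numpy, scipy, OpenCV 4.12 (cv2) and the standard library are available. Lean on these libraries where they do the work, as an engineer would, in place of code of your own. Each camera call takes 0.05 s, during which the arm holds its last target. There are 200 camera calls.

## Task

The yoke is off this hand tray sealer for cleaning, and one of its two guide posts still lacks its return spring. Thread the loose coil spring over the bare post, turning it a little whenever it catches, until the straight tail across its top drops into the slot in the post's end and the spring stands fully down on the brass collar, like the one already fitted. Never force or wring it, and leave the meal tray and everything else lying round where they are.

Things in the scene. Friction and masses are not known exactly. Their poses are not given: they have to be found in the camera images.
- spring: loose dark blued-steel compression spring standing upright on the counter: 95 mm long, 38 mm outside diameter, 5 mm wire, bore 28 mm, about 0.1 kg, so stiff that hand forces do not shorten it; both ends are flat closed turns. Origin: centre of its foot; z up along its axis; x along the straight tail at its top (half a turn makes no difference)
- spring_tail (a point): on the spring's axis, at the underside of the tail, 90 mm above the spring's foot. At the top end the wire crosses the bore in one straight line from side to side: the tail, 5 mm thick. Axes as the spring's
- bare_post: brass collar of the post without a spring, up to 52 mm diameter, 14 mm high, fixed on the sealer's left or right ear. Origin: centre of its underside, 24 mm above the counter; axes as the sealer's. The spring's foot belongs on its flat top: then it is 14 mm above this origin, with the tail in the slot; with the tail caught on the post's end it stays 8 mm higher
- post_end (a point): centre of the bare post's end, 98 mm above the collar's top (136 mm above the counter). Steel post, 24 mm diameter, rim bevelled 2 mm; a slot 8.5 mm wide and 13 mm deep runs right across the end. The post is screwed in and locked: its slot points anywhere within 40 degrees either way of this frame's x axis. The tail enters when within about 8 degrees of the slot
- sealer: white hand tray sealer, body 276 x 186 x 45 mm with an aluminium crossbar of 308 mm across it that carries a post at each end, 122 mm to the left and right (y = +0.122 and -0.122) of the centre; fixed. Origin: centre of its underside on the counter; x points to its back, away from the control panel, y to its left
- sprung_post: the sealer's other post, collar as on the bare one, with its spring already fitted, 112 mm high over all; fixed. Origin: centre of the collar's underside, 24 mm above the counter
- meal_tray: sealed meal tray, 204 x 272 x 33 mm, lying lengthwise on the sealer between the posts, its top 79 mm above the counter. Origin: centre of its underside. Leave it
- wet_wipes: green pack of wet wipes with white lid, 69 x 159 x 37 mm, at the front of the counter. Origin: centre of its underside. Leave it
- tape_grey: roll of grey tape lying flat, 82 mm diameter, 30 mm high. Origin: centre of its underside. Leave it
- yoke: the sealer's press yoke, an aluminium bar of 52 x 300 x 18 mm with a black handle on top (63 mm high), lying at the front of the counter. Origin: centre of its underside, y along the bar. Leave it

How it is judged:
By the outcome, as a careful person would: the job done as asked, in the order asked, and still so for the second after the job is handed in, with the robot touching nothing.
It also fails if it takes over 51 s, if anything falls off the work surface, if the arm or the gripper's body presses on something with over 40 N, if the wrist force passes 120 N, or if a joint passes its speed limit or range.

## Working session

There is one attempt and no reset: what is moved stays moved. The work goes in short steps, Python scripts to look and compute and a tool call to move; the robot and the scene stay as the last step left them, time stands still between calls to the robot, and variables do not carry over. Pictures are saved under pics/ and viewed, at most 10 in all, crops included, and the job is handed in when it is done.

Besides the shell and the picture viewer there is one more tool, called after "Emit:" as name(argument=value, ...) on one line, values as JSON. send_rows: Moves the arm, as the interface text tells. Its arguments: {"type":"object","properties":{"commands":{"type":"array"}},"required":["commands"]}

```bash
ls; mkdir -p pics; python3 - <<'E'
from bench import monitor, grab_frame, ticket, manip
import cv2, numpy as np
s=monitor.state(); print({k:np.round(v,3) for k,v in s.items()}, manip.grasp_offset)
ims=[]
for n in("side","top"):
    f=grab_frame(n); np.savez(f'pics/{n}0.npz',**f); ims.append(f['color'])
    print(n,f['vfov'],f['cx'],f['cy'],(-f['R'].T@f['t']).round(3),f['R'].round(2).tolist())
    cv2.imwrite(f'pics/{n}0.png',cv2.resize(f['color'][:,:,::-1],(800,600)))
E
```

```text
pics
{'time_s': np.float64(0.0), 'qpos': array([-7.6747e+01,  1.1887e+01,  8.8405e+01,  1.0000e-03,  7.9841e+01,
       -8.6230e+00]), 'joint_velocities': array([-0.037,  0.002,  0.007,  0.047, -0.014, -0.057]), 'tau': array([ 1.0000e-03, -3.8303e+01, -2.9159e+01, -0.0000e+00,  1.1000e-02,
       -0.0000e+00]), 'tcp_pos': array([ 0.214, -0.533,  0.303]), 'eef_rot': array([-1.79868e+02, -2.10000e-02,  2.18750e+01]), 'ft_force': array([0.716, 1.192, 0.245]), 'ft_torque': array([-0.018,  0.008, -0.013]), 'gripper_force': np.float64(0.0), 'gripper_width': np.float64(0.085)} 0.0539
side 44.278652041131494 262.74908022046185 187.94136876021628 [0.282 1.555 0.785] [[-0.99, -0.12, 0.0], [-0.05, 0.41, -0.91], [0.11, -0.9, -0.42]]
top 51.56563552354494 263.7022573871566 191.01512241167995 [0.336 0.034 1.241] [[0.0, -1.0, -0.0], [-0.99, -0.0, -0.12], [0.12, 0.0, -0.99]]
```

View pics/side0.png

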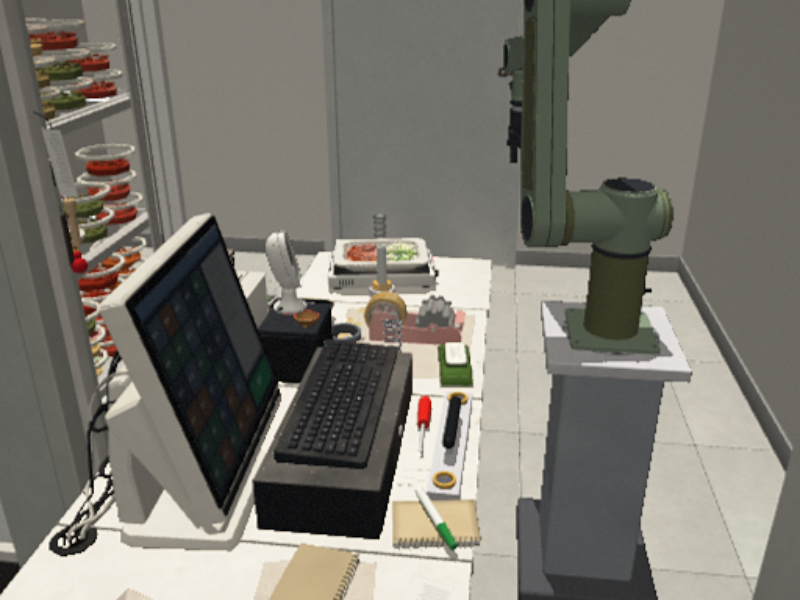

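View pics/top0.png

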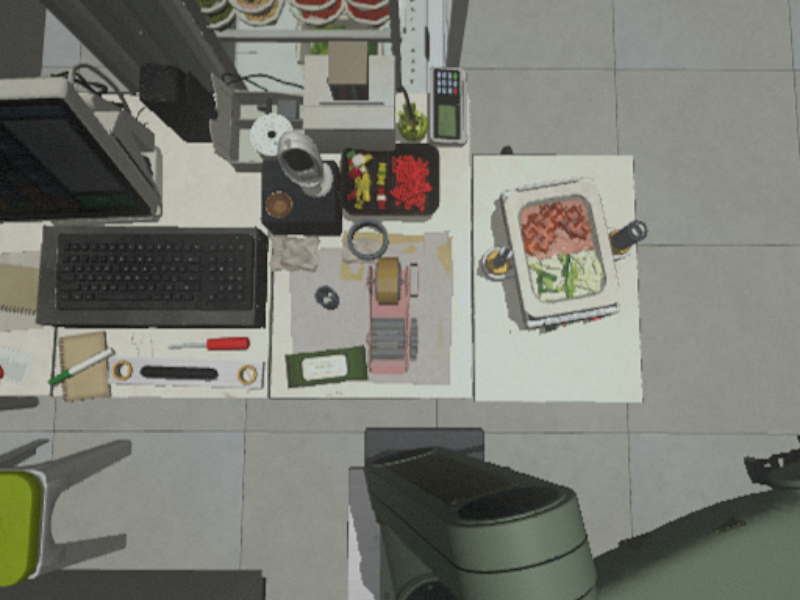

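The side view shows the bare post at about (381,265) with the spring in front of it at (392,330), both in the enlarged picture. In the top view the spring is at about (327,297) and the bare post's end at (505,257), on the sealer's left ear.

```bash
cat > h.py <<'E'
import numpy as np, cv2
def K(f): return 192/np.tan(np.radians(f['vfov']/2))
def pts(f):
    v,u=np.mgrid[:384,:512]; k=K(f); d=f['depth']
    c=np.stack([(u-f['cx'])/k*d,(v-f['cy'])/k*d,d],-1)
    return (c-f['t'])@f['R']
def ray(f,u,v,z):
    d=f['R'].T@np.array([(u-f['cx'])/K(f),(v-f['cy'])/K(f),1]); o=-f['R'].T@f['t']
    return o+d*(z-o[2])/d[2]
def proj(f,X):
    c=f['R']@np.array(X)+f['t']; return c[0]/c[2]*K(f)+f['cx'],c[1]/c[2]*K(f)+f['cy']
E
python3 - <<'E'
from h import *
T=dict(np.load('pics/top0.npz'));S=dict(np.load('pics/side0.npz'))
def crop(f,u,v,r,s): return cv2.resize(f['color'][v-r:v+r,u-r:u+r,::-1],(s,s),interpolation=cv2.INTER_CUBIC)
sp=ray(T,209,190,.095); po=ray(T,323,164,.136); print(sp,po)
us=[tuple(map(int,proj(S,p-[0,0,.05]))) for p in(sp,po)]; print(us)
a=[crop(T,209,190,18,300),crop(T,320,166,18,300),crop(S,*us[0],32,300),crop(S,*us[1],32,300)]
cv2.imwrite('pics/c1.png',np.vstack([np.hstack(a[:2]),np.hstack(a[2:])]))
P=pts(T)
for (u,v) in((209,190),(320,166)):
    print((P[v-10:v+10,u-12:u+12,2]*1000).astype(int))
E
```

```text
[0.47548143 0.19615431 0.095     ] [ 0.54541622 -0.12996952  0.136     ]
[(251, 219), (245, 169)]
[[ 10   7   6   8   5   6   3   5   9   6   8   9   6   3   7   5   6   5
    5   4   7   6   5   3]
 [  9   8  10   2   9   9   6   7   9   1   5   1   9   4   2   1   7   9
    2   7   6   7   8   9]
 [  6   3   4   7   5  12   5   9   6   7   8   7  10   0   1   6   6   8
    7   5   7   7   3   5]
 [  3   6   6   6   4   6   5   2   6  91  94  93  99   5   3   9   8   3
    7   7   3   3   7   9]
 [  6   4   5  10   9   3   6  94  94  94  95  97  95  94  94   9   5   3
    3   5   5   7   1   4]
 [  8   8   6   4   5   9  97  92  88  76  75  74  75  88  93  93   1   8
    6   5   7   5   6   2]
 [  4   6   7   6   8  97  96  78  76  59  55  54  55  53  94  92  68   2
    6   6   7   7   3   6]
 [  3   5   7   9   4  96  91  78  59  59  38  38  38  34  35  95  95  51
    8   8   9  10   7   8]
 [  6   6   8   5  97  93 100  96  93  98  16  21  20   4   4  94  97  73
   29   6   3   4   6   6]
 [  6   9   4   7  93  94  79  92  95  95  94  96  95   8   5  92  97  69
   53   2   2   5  
[... 2819 characters left out ...]
0   58   60   66   60
    39   41   40   41   32   29   24   72   80   74]
 [  20   24   26   28   34   43   37   39   37   40   45   48   42   37
    36   35   37   41   27   23   23   73   80   80]
 [   9   19   22   24   32   40   36   36   33   42   39   39   37   33
    36   37   37   31   25   21   22   74   74   77]
 [   4   20   21   24   25   31   35   33   39   35   35   38   35   36
    38   36   30   28   23   21   22   32   71   75]
 [   0   16   22   24   27   28   34   36   35   39   38   32   38   39
    37   34   30   23   23   21   18   27 1241   79]
 [  -1    2   18   23   22   22   28   27   31   34   37   41   34   33
    27   29   23   24   23   24   29   24   74   73]]
```

View pics/c1.png

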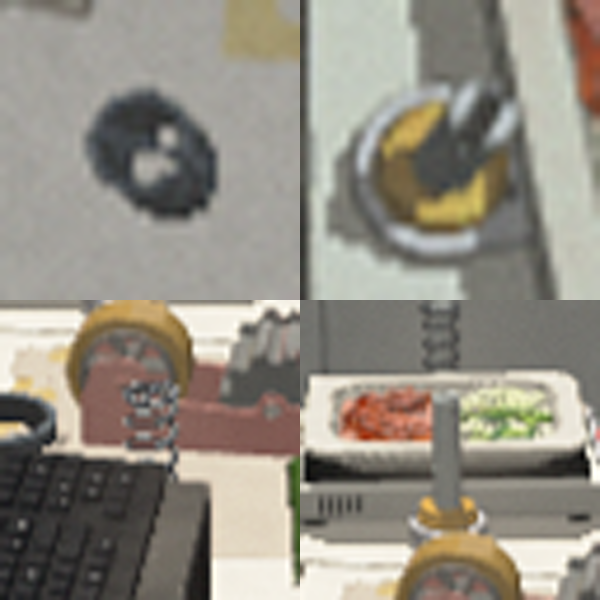

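The crop shows the spring from above at (209,190), tail running slightly down to the right, and the post slot as a dark strip running from lower left to upper right. I'll measure both from averaged top depth.

```bash
cat > meas.py <<'E'
from h import *
from bench import grab_frame, monitor
from scipy.optimize import least_squares
F=[grab_frame('top') for _ in range(8)]
T=F[0]; T['depth']=np.median([f['depth'] for f in F],0)
T['color']=np.mean([f['color'] for f in F],0).astype(np.uint8)
np.savez('pics/top1.npz',**T); P=pts(T)
def sel(c,r,lo,hi):
    m=(np.hypot(P[...,0]-c[0],P[...,1]-c[1])<r)&(P[...,2]>lo)&(P[...,2]<hi); return P[m]
def circ(p,r): return least_squares(lambda c:np.hypot(p[:,0]-c[0],p[:,1]-c[1])-r,p.mean(0)[:2],loss='soft_l1',f_scale=.001)
def ang(p):
    q=p[:,:2]-p[:,:2].mean(0); w=np.linalg.svd(q)[2][0]; return np.degrees(np.arctan2(w[1],w[0]))%180
# spring: top ring and tail
a=sel((.475,.196),.03,.086,.11); print('spring top z',np.median(a[:,2]),len(a))
c=np.array([(a[:,0].min()+a[:,0].max())/2,(a[:,1].min()+a[:,1].max())/2])
for _ in range(5):
    d=np.hypot(*(a[:,:2]-c).T); c=circ(a[d>.012],.0165).x
t=a[np.hypot(*(a[:,:2]-c).T)<.0115]
print('spring',c,'tail',ang(t),len(t),t.mean(0), 'ground',np.median(sel(c,.06,-.01,.02)[:,2]))
# post
e=sel((.545,-.13),.022,.128,.145); s=sel((.545,-.13),.022,.115,.1285)
m=np.vstack([e,s]);print('post rim',e.mean(0),len(e)); 
print('minmax',m.min(0),m.max(0))
print(np.round(e*1000).astype(int).tolist()); print(np.round(s*1000).astype(int).tolist())
k=sel((.54,-.12),.04,.032,.044); print('collar top',k.mean(0),len(k))
E
python3 meas.py; python3 - <<'E'
import sys; sys.path.insert(0,'.')
from h import *
T=dict(np.load('pics/top1.npz'))
b=lambda u,v:cv2.resize(T['color'][v-13:v+13,u-13:u+13,::-1],(390,390),interpolation=cv2.INTER_NEAREST)
cv2.imwrite('pics/c2.png',np.hstack([b(209,190),b(322,164)]))
E
```

```text
spring top z 0.09503390909990062 82
spring [0.47795559 0.20153041] tail 74.99081958518043 14 [0.47796945 0.2018084  0.09503534] ground 0.006239255125883473
post rim [ 0.55157566 -0.13081546  0.13465157] 35
minmax [ 0.5403311  -0.1416725   0.11511438] [ 0.5626428  -0.11952324  0.13804314]
[[563, -127, 136], [562, -130, 137], [560, -124, 137], [559, -127, 138], [560, -131, 134], [557, -122, 136], [557, -124, 136], [557, -128, 134], [557, -139, 134], [557, -142, 134], [555, -120, 131], [554, -122, 137], [554, -124, 136], [554, -139, 136], [554, -141, 136], [552, -120, 130], [551, -121, 138], [551, -124, 136], [552, -136, 134], [551, -138, 137], [551, -142, 135], [550, -120, 128], [548, -122, 135], [548, -136, 136], [548, -138, 137], [549, -142, 134], [546, -122, 135], [546, -133, 135], [545, -136, 136], [546, -138, 136], [543, -133, 134], [543, -136, 135], [544, -139, 131], [541, -131, 130], [541, -134, 130]]
[[562, -135, 123], [562, -138, 124], [560, -132, 123], [559, -135, 124], [559, -138, 125], [556, -129, 124], [557, -132, 123], [556, -135, 124], [556, -138, 124], [553, -129, 124], [554, -132, 122], [553, -135, 125], [550, -120, 128], [551, -126, 123], [550, -129, 125], [551, -132, 124], [551, -135, 123], [548, -121, 123], [548, -126, 124], [548, -129, 123], [548, -132, 123], [546, -121, 116], [545, -123, 125], [545, -126, 124], [545, -129, 124], [545, -132, 123], [544, -124, 115], [542, -126, 124], [542, -129, 124], [543, -138, 119], [540, -130, 117]]
collar top [ 0.54702835 -0.12686326  0.03758148] 108
```

View pics/c2.png

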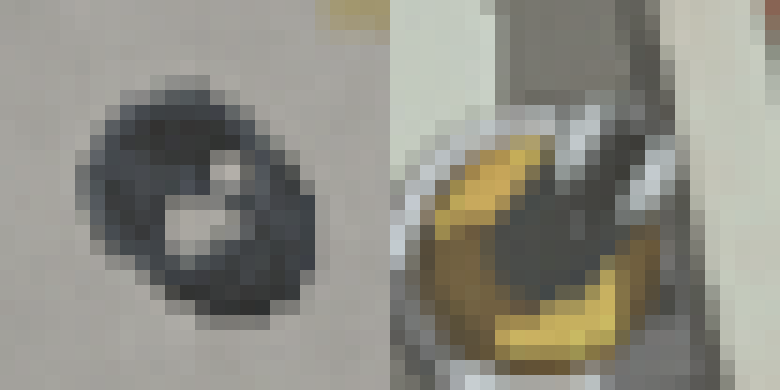

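The spring is at about (0.478, 0.2015) with its tail at 75°. The post's end is at about (0.552, -0.131) with the slot near -27°. I'll refine the slot angle and check clearance round the spring.

```bash
python3 - <<'E'
from h import *
from scipy.optimize import least_squares
T=dict(np.load('pics/top1.npz')); P=pts(T).reshape(-1,3)
c0=np.array([.552,-.131])
e=P[(np.hypot(*(P[:,:2]-c0).T)<.0145)&(P[:,2]>.1285)&(P[:,2]<.145)]
best=[]
for th in np.arange(-60,15,1.):
    n=np.array([-np.sin(np.radians(th)),np.cos(np.radians(th))]); q=np.sort((e[:,:2]-c0)@n)
    g=np.diff(q); i=g.argmax(); best.append((g[i],th,(q[i]+q[i+1])/2))
print([tuple(np.round(b,4)) for b in sorted(best,reverse=True)[:8]])
# outline of the end, by colour independent of depth: all points of z>.115 near end
m=P[(np.hypot(*(P[:,:2]-c0).T)<.0145)&(P[:,2]>.113)]
h=cv2.convexHull((e[:,:2]*1000).astype(np.float32)); print('minEnclosing',cv2.minEnclosingCircle(h))
k=P[(np.hypot(*(P[:,:2]-c0).T)<.05)&(P[:,2]>.030)&(P[:,2]<.044)&(P[:,1]>-.135)]
print('collar',cv2.minEnclosingCircle((k[:,:2]*1000).astype(np.float32)))
# sprung post
sp=P[(P[:,0]>.5)&(P[:,0]<.68)&(P[:,1]<-.3)&(P[:,1]>-.48)&(P[:,2]>.125)&(P[:,2]<.145)]; print('sprung',sp.mean(0),len(sp))
# clearance round spring in tool axes (yaw 22)
s=np.array([.478,.2015]); R=np.array([[np.cos(.384),np.sin(.384)],[np.sin(.384),-np.cos(.384)]])
q=(P[:,:2]-s)@R.T
o=(np.abs(q[:,0])<.02)&(np.abs(q[:,1])<.1)&(P[:,2]>.03)&(P[:,2]<.5); print('finger strip y',np.unique(np.round(q[o,1],2)),[ (round(a,3),round(z,3)) for a,z in zip(q[o,1],P[o,2]) if abs(a)>.03][:12])
o=(np.abs(q[:,0])<.055)&(np.abs(q[:,1])<.055)&(P[:,2]>.1)&(P[:,2]<.5)&(np.hypot(*q.T)>.025);print('body',o.sum())
# highest on the path
o=(P[:,0]>.3)&(P[:,0]<.65)&(np.abs(P[:,1])<.3)&(P[:,2]<.6);print('max z',P[o][:,2].max(),P[o][P[o][:,2].argmax()])
d=R@(s-[.214,-.534]); print('shift',d*1000)
E
```

```text
[(np.float64(0.0088), np.float64(-27.0), np.float64(-0.0002)), (np.float64(0.0088), np.float64(-28.0), np.float64(-0.0001)), (np.float64(0.0087), np.float64(-29.0), np.float64(0.0)), (np.float64(0.0087), np.float64(-30.0), np.float64(0.0002)), (np.float64(0.0087), np.float64(-31.0), np.float64(0.0003)), (np.float64(0.0086), np.float64(-26.0), np.float64(-0.0003)), (np.float64(0.0084), np.float64(-32.0), np.float64(0.0003)), (np.float64(0.0084), np.float64(-25.0), np.float64(-0.0003))]
minEnclosing ((552.099365234375, -131.0001678466797), 11.841500282287598)
collar ((551.1010131835938, -126.76116943359375), 24.256593704223633)
sprung [ 0.59417236 -0.37094179  0.13218614] 130
finger strip y [-0.02 -0.01  0.    0.01  0.02  0.08  0.09  0.1 ] [(np.float64(0.096), np.float64(0.073)), (np.float64(0.095), np.float64(0.074)), (np.float64(0.094), np.float64(0.077)), (np.float64(0.096), np.float64(0.045)), (np.float64(0.093), np.float64(0.078)), (np.float64(0.095), np.float64(0.044)), (np.float64(0.092), np.float64(0.078)), (np.float64(0.094), np.float64(0.042)), (np.float64(0.091), np.float64(0.077)), (np.float64(0.093), np.float64(0.042)), (np.float64(0.084), np.float64(0.063)), (np.float64(0.09), np.float64(0.079))]
body 0
max z 0.1419070578511007 [0.61491227 0.28582327 0.14190706]
shift [ 520.31575832 -583.03324232]
```

Emit:
send_rows(commands=[1,20,-22,0,0,1,55,-62,0,0,1,95,-107,0,0,1,136,-152,0,0,1,177,-198,0,0,1,218,-244,0,0,1,259,-290,0,0,1,300,-336,0,0,1,341,-382,0,0,1,382,-428,0,0,1,423,-474,0,0,1,464,-520,0,0])

```text
time_s: 2.0
tcp_pos: [0.4515, 0.124, 0.3044]
eef_rot: [180.0, -0.1, 21.9]
ft_force: [1.3, -0.8, 0.5]
gripper_width: 0.0852
gripper_force: 0.0
```

Emit:
send_rows(commands=[1,35,-40,0,0,1,50,-56,0,0,1,56,-63,0,0,1,56,-63,0,0,1,56,-63,0,0])

```text
time_s: 2.62
tcp_pos: [0.4794, 0.1999, 0.3038]
eef_rot: [180.0, 0.0, 21.8]
ft_force: [0.3, -0.3, -0.1]
gripper_width: 0.0853
gripper_force: 0.0
```

Emit:
send_rows(commands=[1,-1,-2,30,0,1,-1,-2,75,0,1,-1,-2,120,0,1,-1,-2,155,0,1,-1,-2,172,0,1,-1,-2,175,0,1,-1,-2,175,0])

```text
time_s: 3.5
tcp_pos: [0.4789, 0.2026, 0.1302]
eef_rot: [180.0, -0.1, 21.8]
ft_force: [0.7, 0.1, 0.7]
gripper_width: 0.0857
gripper_force: 0.0
```

Emit:
send_rows(commands=[0.3,0,0,0,0,0,0,0,0,0,-0.2,0,0,0,0,-1,0,0,0,0,-1,0,0,0,0,-1,0,0,0,0,-1,0,0,0,0])

```text
time_s: 4.38
tcp_pos: [0.4786, 0.2025, 0.1297]
eef_rot: [180.0, -0.1, 21.9]
ft_force: [0.6, -2.8, 6.5]
gripper_width: 0.0355
gripper_force: 59.3
```

Emit:
send_rows(commands=[-1,0,0,-10,0,-1,0,0,-35,0,-1,0,0,-70,0,-1,0,0,-110,0,-1,0,0,-145,0,-1,0,0,-168,0,-1,0,0,-175,0,-1,0,0,-175,0])

```text
time_s: 5.38
tcp_pos: [0.4776, 0.2027, 0.3035]
eef_rot: [-180.0, 0.0, 21.9]
ft_force: [-0.6, 0.7, -0.8]
gripper_width: 0.0354
gripper_force: 59.8
```

```bash
python3 - <<'E'
from h import *
from bench import grab_frame,monitor
s=monitor.state(); print(s['tcp_pos'],s['gripper_width'],s['ft_force'])
tp=s['tcp_pos']
ims=[]
for n,r in(('side',36),('top',36)):
    f=grab_frame(n); np.savez(f'pics/{n}2.npz',**f)
    u,v=map(int,proj(f,tp-[0,0,.09])); print(n,u,v)
    ims.append(cv2.resize(f['color'][v-r:v+r,u-r:u+r,::-1],(400,400),interpolation=cv2.INTER_CUBIC))
cv2.imwrite('pics/c3.png',np.hstack(ims))
E
```

```text
[0.47756987 0.20270953 0.30352454] 0.03538683963684461 [-0.57754081  0.6747698  -0.83508646]
side 250 172
top 200 183
```

View pics/c3.png

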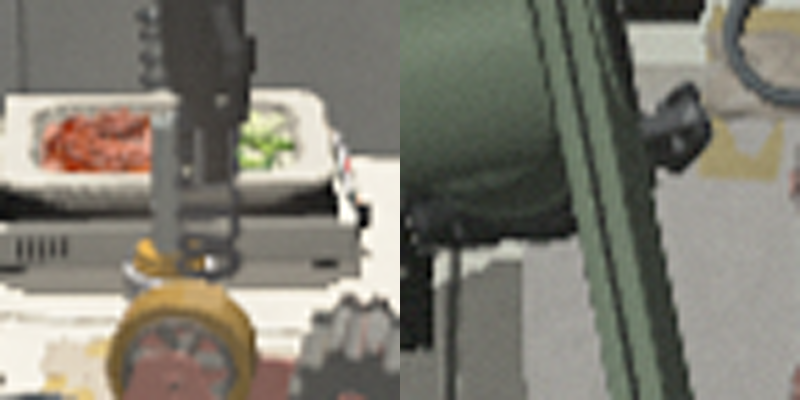

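The side view (left) shows the spring hanging upright under the fingers with its foot near (208,255) of the crop. The top view shows only the arm and part of the gripper. I'm carrying it over the post and turning it on the way.

Emit:
send_rows(commands=[-1,-3,15,0,-0.06,-1,-8,50,0,-0.2,-1,-15,90,0,-0.35,-1,-22,132,0,-0.5,-1,-29,174,0,-0.67,-1,-36,216,0,-0.84,-1,-42,258,0,-1.0,-1,-48,294,0,-1.15,-1,-52,320,0,-1.27,-1,-55,333,0,-1.325,-1,-55,336,0,-1.335,-1,-55,336,0,-1.335])

```text
time_s: 6.98
tcp_pos: [0.5517, -0.1292, 0.3028]
eef_rot: [-179.9, -0.1, 98.3]
ft_force: [0.1, 0.8, -1.4]
gripper_width: 0.0354
gripper_force: 59.9
```

```bash
cat > look.py <<'E'
import sys
from h import *
from bench import grab_frame,monitor
k=sys.argv[1]
s=monitor.state(); tp=s['tcp_pos']; print(tp.round(4),s['eef_rot'].round(1),s['gripper_width'],s['ft_force'].round(1))
ims=[]
for n,r in(('side',24),('top',24)):
    f=grab_frame(n); np.savez(f'pics/{n}{k}.npz',**f)
    u,v=map(int,proj(f,[.552,-.131,.155])); print(n,u,v)
    ims.append(cv2.resize(f['color'][v-r:v+r,u-r:u+r,::-1],(400,400),interpolation=cv2.INTER_NEAREST))
cv2.imwrite(f'pics/c{k}.png',np.hstack(ims))
E
python3 look.py 4
```

```text
[ 0.5517 -0.1292  0.3028] [-1.799e+02 -1.000e-01  9.830e+01] 0.035363956855526416 [ 0.1  0.8 -1.4]
side 243 152
top 324 160
```

View pics/c4.png

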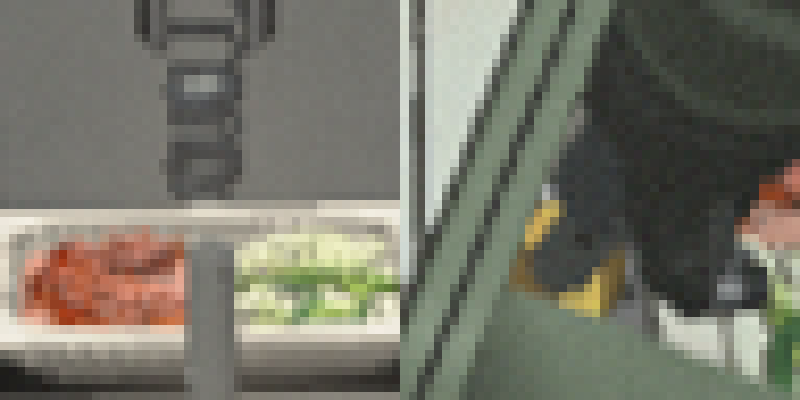

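In the side view the spring spans columns 165-240 of the crop and the post 187-235, so the spring sits slightly left (+x) of the post. I'll measure this at subpixel level and get y from side depth.

```bash
cat > off.py <<'E'
from h import *
from bench import grab_frame
F=[grab_frame('side') for _ in range(10)]; S=F[0]
I=np.mean([f['color'].astype(float) for f in F],0).mean(-1); D=np.median([f['depth'] for f in F],0); S['depth']=D; np.savez('pics/sideA.npz',**S,I=I)
P=pts(S)
u0=219
for v in range(133,180): print(v,I[v,u0+14:u0+36].astype(int))
for v in range(133,180,2): print(v,[ (int(P[v,u,0]*1000),int(P[v,u,1]*1000),int(P[v,u,2]*1000)) for u in range(238,250,2)])
print([proj(S,[.552,-.131,z]) for z in (.1,.136,.174,.2)])
E
python3 off.py
```

```text
133 [115 115 115 114 105  76 109 119 120 119 119 118 120 121  89  68  95 113
 115 115 114 114]
134 [116 114 116 115 110 102  99  99  99 101 114 119 102  98  76  92 106 115
 115 115 114 114]
135 [115 115 115 117 117  96  77  75  77  79  93  96  76  91  98 115 117 115
 115 114 115 114]
136 [114 114 115 116 118 101 100 102  96  94 104 101  85  89  92 112 117 115
 114 114 115 115]
137 [115 116 116 116 117 119 106 107 134 135 151 147 107  82  72 109 117 116
 115 115 116 116]
138 [115 116 117 116 118  97  85  94 136 136 145 139 104  84  77 110 118 116
 116 117 117 116]
139 [115 116 117 116 118 103  83  80 100  99 100  94  86  77  86 112 118 117
 116 117 116 116]
140 [115 117 117 116 118 111  81  72  75  77  76  76  75  74 104 117 118 117
 118 117 117 116]
141 [115 116 117 118 119 113  78  81  89  87  93  89  76  70  94 115 118 117
 116 117 116 116]
142 [116 117 117 117 119 121  82  79  85  83  91  91  78  98  84 111 118 117
 118 117 117 116]
143 [117 117 116 118 119 120 108 103 100 102  99 100  84  97  81 110 119 118
 117 118 118 117]
144 [117 117 117 117 119 100  96  97  95  96  96  98  8
[... 5594 characters left out ...]
-183, 57)]
173 [(583, -177, 49), (575, -180, 48), (558, -124, 72), (550, -122, 74), (543, -129, 71), (543, -184, 48)]
175 [(581, -164, 46), (574, -168, 44), (558, -122, 64), (550, -122, 65), (543, -128, 63), (542, -172, 45)]
177 [(581, -160, 39), (572, -159, 39), (558, -124, 55), (550, -124, 56), (543, -126, 55), (541, -167, 38)]
179 [(580, -158, 31), (569, -140, 39), (558, -124, 47), (550, -121, 48), (543, -124, 48), (537, -142, 40)]
[(np.float64(243.8435949813806), np.float64(165.95107788108217)), (np.float64(243.7181422120002), np.float64(157.2859156938163)), (np.float64(243.58346783202106), np.float64(147.98380661521747)), (np.float64(243.48995876631216), np.float64(141.52503153715992))]
```

Subpixel edges put the spring axis 2.6 mm towards +x of the post axis. It is upright, and y agrees within noise. I'm shifting it and starting down gently.

Emit:
send_rows(commands=[-1,0,-2.6,6,0,-1,0,-2.6,16,0,-1,0,-2.6,26,0,-1,0,-2.6,32,0,-1,0,-2.6,35,0,-1,0,-2.6,37,0,-1,0,-2.6,39,0,-1,0,-2.6,40,0])

```text
time_s: 8.57
tcp_pos: [0.5496, -0.1301, 0.264]
eef_rot: [180.0, 0.0, 98.4]
ft_force: [-0.6, -0.3, -1.3]
gripper_width: 0.0354
gripper_force: 59.9
```

Emit:
send_rows(commands=[-1,0,0,2,0,-1,0,0,4,0,-1,0,0,6,0,-1,0,0,8,0,-1,0,0,8,0])

```text
time_s: 9.2
tcp_pos: [0.5494, -0.1301, 0.2557]
eef_rot: [-180.0, 0.0, 98.4]
ft_force: [-0.5, 0.1, -1.7]
gripper_width: 0.0354
gripper_force: 59.9
```

The foot is 10 mm below the post's end with no force, so it is threaded. I'm continuing down.

Emit:
send_rows(commands=[-1,0,0,5,0,-1,0,0,10,0,-1,0,0,15,0,-1,0,0,20,0,-1,0,0,25,0,-1,0,0,25,0])

```text
time_s: 9.95
tcp_pos: [0.5495, -0.1301, 0.2303]
eef_rot: [-180.0, 0.0, 98.4]
ft_force: [0.2, -0.6, -2.0]
gripper_width: 0.0358
gripper_force: 60.0
```

Emit:
send_rows(commands=[-1,0,0,5,0,-1,0,0,10,0,-1,0,0,15,0,-1,0,0,20,0,-1,0,0,25,0,-1,0,0,25,0])

```text
time_s: 10.7
tcp_pos: [0.5497, -0.1303, 0.2052]
eef_rot: [180.0, 0.0, 98.4]
ft_force: [3.1, -2.7, -4.4]
gripper_width: 0.0358
gripper_force: 60.1
```

Emit:
send_rows(commands=[-1,0,0,4,0,-1,0,0,8,0,-1,0,0,12,0,-1,0,0,12,0])

```text
time_s: 11.2
tcp_pos: [0.5499, -0.1302, 0.1936]
eef_rot: [179.9, 0.0, 98.4]
ft_force: [5.6, -2.6, -2.0]
gripper_width: 0.0354
gripper_force: 60.2
```

Light side force to +x/-y; I'm giving way half a millimetre and going on down.

Emit:
send_rows(commands=[-1,-0.5,0.6,2,0,-1,-0.5,0.6,5,0,-1,-0.5,0.6,9,0,-1,-0.5,0.6,13,0,-1,-0.5,0.6,13,0])

```text
time_s: 11.82
tcp_pos: [0.5502, -0.1305, 0.1801]
eef_rot: [180.0, 0.0, 98.4]
ft_force: [4.8, -1.2, -3.9]
gripper_width: 0.0353
gripper_force: 60.1
```

Emit:
send_rows(commands=[-1,0,0.6,2,0,-1,0,0.6,4,0,-1,0,0.6,5,0,-1,0,0.6,6,0,-1,0,0.6,6,0])

```text
time_s: 12.45
tcp_pos: [0.5506, -0.1303, 0.1747]
eef_rot: [-180.0, -0.0, 98.4]
ft_force: [2.5, -2.3, -0.5]
gripper_width: 0.0354
gripper_force: 60.2
```

Emit:
send_rows(commands=[-1,0,0,1,0,-1,0,0,2,0,-1,0,0,2,0,-1,0,0,2,0])

```text
time_s: 12.95
tcp_pos: [0.5506, -0.1303, 0.1727]
eef_rot: [-180.0, -0.0, 98.4]
ft_force: [1.6, -1.4, -0.3]
gripper_width: 0.0357
gripper_force: 60.2
```

Emit:
send_rows(commands=[-1,0,0,1,0,-1,0,0,2,0,-1,0,0,3,0,-1,0,0,4,0,-1,0,0,4,0])

```text
time_s: 13.58
tcp_pos: [0.5507, -0.1304, 0.1688]
eef_rot: [180.0, -0.0, 98.4]
ft_force: [2.1, -0.5, -0.2]
gripper_width: 0.0356
gripper_force: 60.2
```

Emit:
send_rows(commands=[-1,0,0,0.5,0,-1,0,0,1,0,-1,0,0,1.5,0,-1,0,0,1.5,0])

```text
time_s: 14.08
tcp_pos: [0.5508, -0.1304, 0.1678]
eef_rot: [180.0, 0.0, 98.4]
ft_force: [1.5, -1.3, 3.2]
gripper_width: 0.0357
gripper_force: 60.3
```

Contact came at the height calculated for full seating (0.1677). I'm releasing and withdrawing straight up.

Emit:
send_rows(commands=[-0.1,0,0,0,0,0.1,0,0,0,0,0.3,0,0,0,0,0.6,0,0,0,0,0.6,0,0,0,0,0.6,0,0,0,0])

```text
time_s: 14.82
tcp_pos: [0.5507, -0.1303, 0.1673]
eef_rot: [-180.0, -0.0, 98.4]
ft_force: [0.4, 0.4, -0.1]
gripper_width: 0.0683
gripper_force: 0.0
```

Emit:
send_rows(commands=[0.6,0,0,-5,0,0.6,0,0,-15,0,0.6,0,0,-30,0,0.6,0,0,-55,0,0.6,0,0,-85,0,0.6,0,0,-115,0,0.6,0,0,-140,0,0.6,0,0,-150,0,0.6,-30,0,-150,0,0.6,-80,0,-150,0,0.6,-140,0,-150,0,0.6,-195,0,-150,0])

```text
time_s: 16.32
tcp_pos: [0.579, -0.3248, 0.3171]
eef_rot: [-180.0, -0.0, 98.4]
ft_force: [0.2, -0.0, 1.4]
gripper_width: 0.0682
gripper_force: 0.0
```

```bash
python3 look.py 5; python3 - <<'E'
from h import *
T=dict(np.load('pics/top5.npz')); P=pts(T)
print((P[156:174,314:330,2]*1000).astype(int))
E
```

```text
[ 0.579  -0.3248  0.3171] [-180.    -0.    98.4] 0.06820190581096172 [ 0.2 -0.   1.4]
side 243 152
top 324 160
[[   1    0    2    3    0   -3  134  134  133  131  131  134   68   75
    77   79]
 [   3    0   -1    0  128  134  130  134  125  123  131  130  134  135
    81   78]
 [  -3    3    0    0  132  127  104  107  133  135  135  134  128  133
   133   77]
 [   1   25   23  130  134  108   87  138  135  133  131  133  124  128
   131   77]
 [  22   24  110  135  131   87  136  136  137  131  131  124  133  136
   131  130]
 [  22   29  129  131   74  130  133  136  125  135  129  124  135  136
   132  137]
 [  33   89  128  136  105  129  135  137  131  132  120  136  135  133
   129  132]
 [  70   92  128  132  107  128  132  122  133  131  123  137  139  134
   136  130]
 [  69   94  114  132  132  123  135  132  133  120  133  131  133  118
   130   78]
 [  76   95  114  130  134  130  122  130  120  126  135  131  133  132
   134   81]
 [  74   98  113  115  128  129  133  135  122  131  130  117  131  132
    73   78]
 [  76   76   95  115  115  130  136  131  130  135  132  131  132   24
    72   79]
 [  53   73   97   99  114  116  114  129 1241  131  130  119  100   14
    30   77]
 [  57   76   74   90   94   98  110  116  121  120  102   95   33   25
    28   74]
 [  60   60   78   76   81   95   99   99  100   99   78   37   31   24
    24   74]
 [  42   55   59   64   71   75   77   82   80   61   35   40   28   30
    22   71]
 [  40   41   41   59   57   59   61   66   44   35   34   28   24   21
    21   71]
 [  36   40   37   44   42   44   46   35   37   42   34   32   25   25
    28   33]]
```

View pics/c5.png

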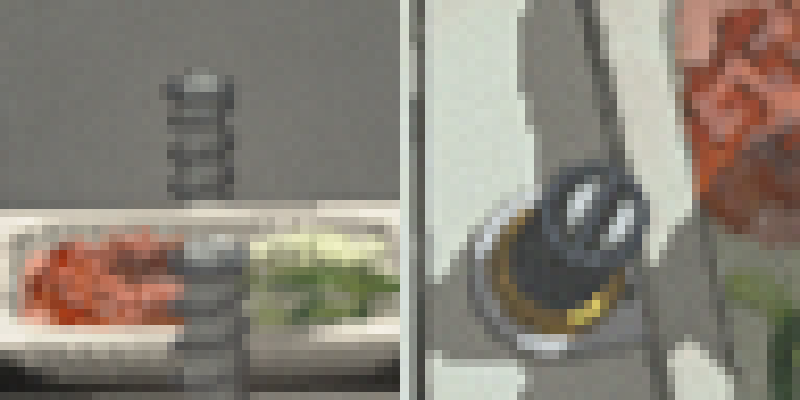

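The top view shows the spring round the post at (598,212) with the tail lying in the slot. The ring's top is at about 133 mm, which is the fully seated height, and the side view matches. I'm handing in.

```bash
python3 -c "
from bench import ticket; print(ticket.hand_in())"
```

```text
the job is handed in; nothing more can be done
None
```

The spring is threaded fully down onto the brass collar with its tail in the post's slot, the gripper is clear, nothing else was touched, and the job is handed in at about 16.5 s.

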